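Check both springs of the projector mirror's tilt mount

ROBOT

A 6-joint arm with a two-finger parallel gripper is mounted at the origin on a cart in front of the work surface, level with it; the furniture and walls round the work are solid. World frame = base frame: x ahead of the robot, y to its left, z up, the work surface at z = 0. Lengths are in m, angles in rad, forces in N, time in s.
With the tool pointing down it reaches from about 0.275 to 0.775 m from the base axis. Payload 14.6 kg.
Tool frame: the origin (TCP) lies between the finger pads; the fingertips stand 22 mm ahead of it and the grasp point (between the pads) lies 3 mm ahead of it; z points along the fingers, y is the direction in which the jaws open and shut (so a half turn about z gives the same grasp; the last joint's range is limited). The gripper opens to 85 mm and grips with 20 to 120 N. Pads are 22 mm wide; open, the fingers measure 114 mm over their backs; the gripper's body (76 mm by 85 mm) begins 54 mm behind the grasp point. The pads swing forward as they close: fully open they stand 13 mm farther back than shut.
Start: joints at [1.075, 0.263, -0.048, 1.259, 0, 1.415], TCP at [0.175, 0.495, 0.253] pointing down, gripper open.
Joint ranges: [-2.65, 2.65], [-0.89, 1.7], [-1.18, 1.37], [-2.13, 2.11], [-1.35, 1.29], [-3.14, 3.14]. Speed limits (rad/s): [1.89, 1.89, 2.57, 2.79, 3.14, 3.14].

INTERFACE

Orientations are given as a unit quaternion [w, x, y, z].
In Python, from rig import env, inverse_kinematics, snapshot, job, cut_out, place_of gives the robot as it stands. Calls block until the motion is done:
- env.reach(position, orientation): joint-space move of the TCP to a pose.
- env.move_straight(position, rot=None, vel=0.15): straight line of the TCP; rot=None keeps the orientation; vel is the mean speed in m/s.
- env.move_j(angles): joint-space move.
- env.command_gripper(opening, grip_force=None): finger opening in m; grip_force is the grip in N (None keeps the last); returns when the fingers have stopped.
- env.dwell(seconds).
- inverse_kinematics(position, orientation): joint angles nearest the present ones, or None.
- env.read_state(): the state.
- snapshot(name): name is "side" or "top"; returns a dict with "image" (480x640x3 uint8, blue, green, red), "fx", "fy", "cx", "cy" (pixels), "cam_to_world" (4x4, takes a point from camera to world coordinates). Camera axes: x right, y up, looking along -z (the intrinsics and any distortion apply to the point x, -y, -z); pixel columns grow to the right and rows downward; lengths in m; the calibration is good to about 2 mm. A picture is of the moment at which its call begins. There is no depth.
A pose or a line that the arm cannot do raises env.Unreachable and nothing moves.
- job.hand_in(): hands the job in, once; it reports no verdict.
Trained networks look in a picture, given as the dict that the camera call returned (one of the last four; its "shot" number tells which), for a name from the list of things; names that differ only in an ending like _2 or _b are one class to them, and where a whole thing is asked for, a point or a joint stands for the part that bears it (a point fixed in the world has none). Each returns a list of dicts, best first, with "score" (0 to 1); they miss things now and then, are a little off and sometimes report something else, mostly with a low value. They report only what shows in the picture. A call takes as long as a camera call.
- cut_out(picture, query): "region" (480x640 bool, what is visible of it).
- place_of(picture, query): "location" ([x, y, z] in m, in world coordinates, good to about 4 mm: a listed point, or the origin of a listed thing).
The state is a dict: "time": time; "joint_positions": joint angles; "joint_velocities": joint speeds; "effort": joint torques, N m; "ee_pos": TCP position; "tcp_rot": TCP orientation; "force": force on the tool from outside, world axes, zero at the start; "torque": the same for the moment, N m; "gripper_width": finger opening in m.
Only numpy, scipy, OpenCV 4.12 (cv2) and the standard library are available. Lean on these libraries where they do the work, as an engineer would, in place of code of your own. Each camera call takes 0.05 s, during which the arm holds its last target.

TASK

Check the springs of the projector mirror's tilt mount with shut fingertips: press down the pad on the plate's left front corner until the pointer stands at the left brass index, keep it there for about a second, and let the plate spring back level; then do the same with the right pad and the right index, and leave the plate released. Do not let the pointer run clearly past an index. Only press the pads: do not touch the pointer or the mirror, do not shift the brass indexes, and leave the things around where they stand, without picking anything up.

Things in the scene. Friction and masses are not known exactly. Their poses are not given: they have to be found in the camera images.
- mount: Fixed grey tilt mount, base plate 136 (x) x 164 (y) x 12 mm on 8 mm rubber feet, with an upright white arc scale on two posts along its back, up to 230 mm above the table. Origin at the centre of the base plate's underside, 8 mm above the table; x points from pads to scale (away from the robot), y to the mount's left, z up. The tilt axis runs along its x, 58 mm above the table.
- mirror_plate (a joint): Tilt of the aluminium mirror plate (110x156x6 mm) about the mount's x axis, rad: 0 is level (at rest), positive when the right pad is down and the pointer leans right, negative when the left pad is down and the pointer leans left; stops at +-0.34. A damped spring brings it back to 0.
- pad_left (a point): Black domed rubber pad, 26 mm across, 7 mm high, on the left front corner of the tilting plate. This point is the dome's top, 68 mm above the table when level; in the mount's frame x = -42, y = +62 mm. Pressed straight down it tilts the pointer to the left: 1 mm of pad travel moves the tip about 2.2 mm. Linear spring, about 0.4 N per mm; the index needs 8 to 16 mm (3 to 7 N). Let go, it springs back level.
- pad_right (a point): Black domed rubber pad, 26 mm across, 7 mm high, on the right front corner of the tilting plate. This point is the dome's top, 68 mm above the table when level; in the mount's frame x = -42, y = -62 mm. Pressed straight down it tilts the pointer to the right: 1 mm of pad travel moves the tip about 2.2 mm. Linear spring, about 0.4 N per mm; the index needs 8 to 16 mm (3 to 7 N). Let go, it springs back level.
- pointer_tip (a point): The pointed top end of the pointer: a thin dark steel pointer, 5 mm wide, 135 mm long, upright from the middle of the plate's back edge, swinging left or right with the plate in front of the arc scale. 138 mm from the tilt axis, at x = +46 mm in the mount's frame, 196 mm above the table at rest.
- mark_left (a point): Where the pointer tip must stand for the left index: just inside the inward-pointing cone of the left brass rider (block 11 mm wide, 13 mm high) on the arc scale's rim. 138 mm from the tilt axis, in the pointer's plane, 18 to 34 mm to the left (mount's +y) of the scale's middle. Its y axis lies along the arc to the left; z points outward.
- mark_right (a point): Where the pointer tip must stand for the right index: just inside the inward-pointing cone of the right brass rider (block 11 mm wide, 13 mm high) on the arc scale's rim. 138 mm from the tilt axis, in the pointer's plane, 18 to 34 mm to the right (mount's -y) of the scale's middle. Its y axis lies along the arc to the left; z points outward.
- mirror (a point): Round mirror in a dark ring, 82 mm across, 6 mm high, lying face up in the middle of the plate. This point is the centre of its face.
- seal_a: Brown stone seal standing upright, 20x20x54 mm, bystander; origin under its centre.
- seal_b: Green stone seal lying down, 16x49x16 mm, bystander; origin under its centre.
- eraser: Worn eraser in a sleeve, 19x43x12 mm, bystander; origin under its centre.
- ink_stick_b: Black ink stick lying flat, 22x85x10 mm, bystander; origin under its centre.
- glue_stick: Glue stick standing upright, 25 mm across, 88 mm tall, bystander; origin under its centre.

How it is judged:
By the outcome, as a careful person would: the job done as asked, in the order asked, and still so for the second after the job is handed in, with the robot touching nothing.
It also fails if it takes over 51 s, if anything falls off the work surface, if the arm or the gripper's body presses on something with over 40 N, if the wrist force passes 120 N, or if a joint passes its speed limit or range.

## Working session

There is one attempt and no reset: what is moved stays moved. The work goes in short steps, each a Python script; the robot and the scene stay as the last script left them, time stands still between calls to the robot, and variables do not carry over. Pictures are saved under pics/ and viewed, and the job is handed in when it is done.

```bash
mkdir -p pics; ls
python3 - <<'E'
from rig import env, snapshot, place_of
import cv2
for n in ("side","top"):
    s=snapshot(n); cv2.imwrite(f"pics/{n}0.png",s["image"])
    print(n,s["fx"],s["fy"],s["cx"],s["cy"],s["cam_to_world"], [k for k in s])
    for q in ("mount","pad_left","pad_right","pointer_tip","mark_left","mark_right","mirror"):
        print(q,[(r["location"],round(r["score"],2)) for r in place_of(s,q)][:2])
print(env.read_state())
E
```

```text
pics
side 444.76402979977547 444.76402979977547 320.76440282339763 247.08483863349048 [[ 0.83886584  0.30701216 -0.44949708  0.13089171]
 [-0.54386499  0.50714291 -0.66859326 -0.25523574]
 [ 0.022693    0.80532578  0.59239803  0.62625543]
 [ 0.          0.          0.          1.        ]] ['image', 'fx', 'fy', 'cx', 'cy', 'cam_to_world', 'shot']
mount [([0.6213, 0.273, 0.0077], 0.65)]
pad_left [([0.5498, 0.2938, 0.0652], 0.61)]
pad_right [([0.6287, 0.2012, 0.0671], 0.82)]
pointer_tip [([0.6614, 0.3001, 0.1922], 0.8)]
mark_left [([0.6451, 0.3251, 0.191], 0.6)]
mark_right [([0.673, 0.2765, 0.1907], 0.4)]
mirror [([0.6184, 0.27, 0.0639], 0.6)]
top 446.64633147269035 446.64633147269035 312.8194424400341 236.0057797389636 [[-0.02222746  0.98828437 -0.15099649  0.38168193]
 [-0.99965918 -0.02403885 -0.01018128  0.30544953]
 [-0.01369179  0.15071873  0.98848187  0.99383497]
 [ 0.          0.          0.          1.        ]] ['image', 'fx', 'fy', 'cx', 'cy', 'cam_to_world', 'shot']
mount [([0.6236, 0.2696, 0.0083], 0.57)]
pad_left [([0.5543, 0.2966, 0.0726], 0.94)]
pad_right [([0.6282, 0.1
[... 221 characters left out ...]
72], 0.93)]
{'time': 0.8, 'joint_positions': array([ 1.07472198e+00,  2.63098375e-01, -4.83056658e-02,  1.25940956e+00,
        1.70211711e-05,  1.41549048e+00]), 'joint_velocities': array([-0.00221017,  0.00192513, -0.00069415,  0.0003574 , -0.00096278,
       -0.00089087]), 'effort': array([ 8.28222401e-03, -6.37387633e+01,  3.84763670e+01,  1.02084661e-03,
        2.06589316e-04,  1.09049742e-05]), 'ee_pos': array([0.17546327, 0.49480785, 0.25327704]), 'tcp_rot': array([-1.08265230e-05,  1.69561045e-01,  9.85519686e-01, -5.45935136e-06]), 'force': array([-1.0980244 , -0.66674295,  0.08879964]), 'torque': array([ 0.00494156, -0.04691367, -0.00027619]), 'gripper_width': 0.08534794578588524}
```

View pics/side0.png

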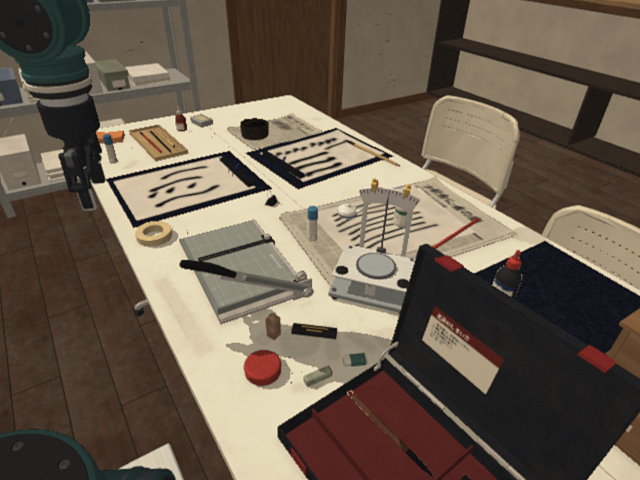

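View pics/top0.png

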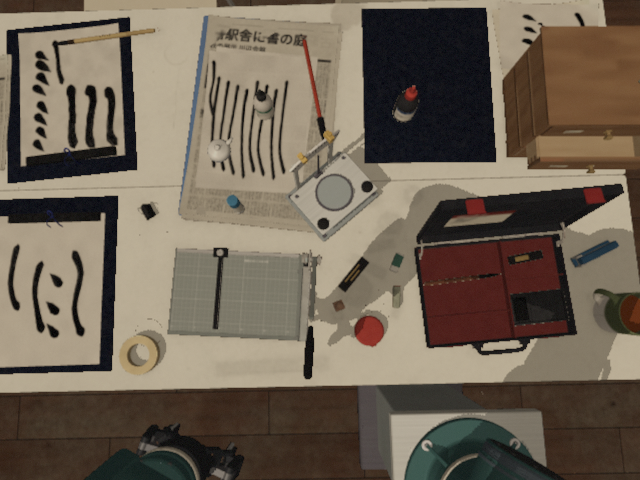

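The pads are visible at about (342,268) in the side view, and at (323,223) and (367,187) in the top view. The brass riders are at (375,184) and (405,190) in the side view. I'll zoom in on the scale.

Run:
```python
import cv2
a=cv2.imread("pics/side0.png");b=cv2.imread("pics/top0.png")
cv2.imwrite("pics/sz.png",cv2.resize(a[170:315,320:430],None,fx=5,fy=5,interpolation=cv2.INTER_CUBIC)[:600*2][:725,:][:,:])
cv2.imwrite("pics/sz1.png",cv2.resize(a[172:257,330:430],None,fx=7,fy=7,interpolation=cv2.INTER_CUBIC))
cv2.imwrite("pics/tz1.png",cv2.resize(b[120:245,280:390],None,fx=4.8,fy=4.8,interpolation=cv2.INTER_CUBIC))
```

```text
(no output)
```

View pics/sz1.png

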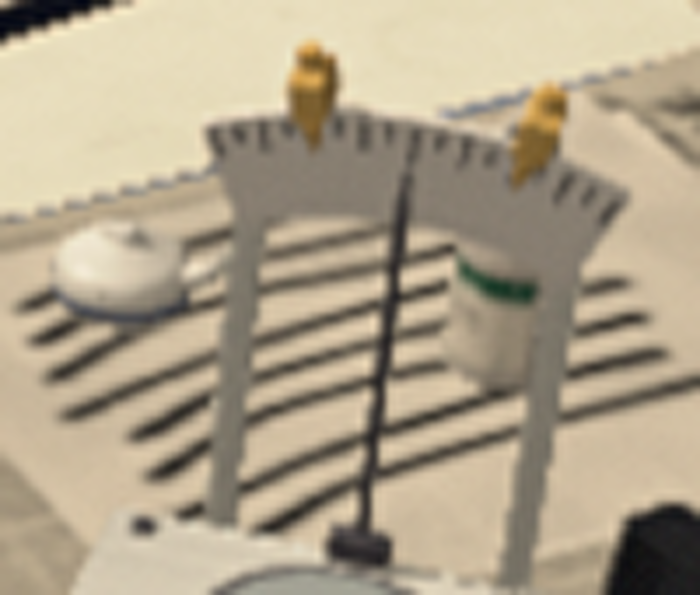

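View pics/tz1.png

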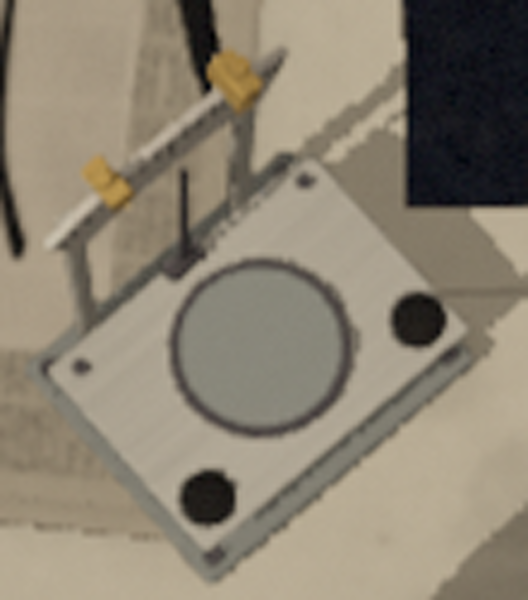

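```bash
cat > h.py <<'E'
import numpy as np
CAM={"side":(444.764,320.7644,247.0848,np.array([[0.83886584,0.30701216,-0.44949708,0.13089171],[-0.54386499,0.50714291,-0.66859326,-0.25523574],[0.022693,0.80532578,0.59239803,0.62625543]])),
"top":(446.6463,312.8194,236.0058,np.array([[-0.02222746,0.98828437,-0.15099649,0.38168193],[-0.99965918,-0.02403885,-0.01018128,0.30544953],[-0.01369179,0.15071873,0.98848187,0.99383497]]))}
def proj(c,p):
    f,cx,cy,T=CAM[c]; q=T[:,:3].T@(np.asarray(p)-T[:,3]); return np.array([cx+f*q[0]/-q[2],cy-f*q[1]/-q[2]])
def m2w(pose,p):
    x,y,a=pose; c,s=np.cos(a),np.sin(a); return np.array([x+c*p[0]-s*p[1],y+s*p[0]+c*p[1],p[2]])  # z above table
def tip(th,r=.138,x=.046): return (x,-r*np.sin(th),.058+r*np.cos(th))
E
cat > fit.py <<'E'
from h import *
from scipy.optimize import least_squares
z=lambda u,v,k,x0,y0: np.array([(u+.5)/k-.5+x0,(v+.5)/k-.5+y0])
S=lambda u,v:z(u,v,7,330,172); T=lambda u,v:z(u,v,4.8,280,120)
obs=[("top",T(208,497),(-.042,.062,.066)),("top",T(418,320),(-.042,-.062,.066)),("top",T(261,348),(0,0,.067)),("top",T(183,170),tip(0)),
("side",S(407,165),tip(0)),("side",np.array([342.,268.5]),(-.042,.062,.066))]
def res(p):
    r=[]
    for c,uv,m in obs: r+=list(proj(c,m2w(p[:3],m))+p[3:5]*(c=="top")+p[5:7]*(c=="side")-uv)
    return np.array(r+list(p[3:7]*.5))
s=least_squares(res,[.62,.27,.66,0,0,0,0]); print(s.x.round(4)); print(s.fun.round(2))
p=s.x
for n,uv in(("L",S(314,147)),("R",S(518,183))):
  for r,x in ((.139,.046),(.141,.046),(.141,.05)):
    g=least_squares(lambda t:proj("side",m2w(p[:3],tip(t[0],r,x)))+p[5:7]-uv,[0]); print(n,r,x,g.x,g.fun.round(2),"mm",g.x*138)
for t in np.arange(-.3,.31,.1): print(t.round(2),(proj("side",m2w(p[:3],tip(t)))+p[5:7]).round(2),(proj("top",m2w(p[:3],tip(t)))+p[3:5]).round(2))
print([m2w(p[:3],(-.042,s_*.062,.068)).round(4) for s_ in(1,-1)])
E
python3 fit.py
python3 - <<'E'
import cv2
a=cv2.imread("pics/side0.png")
cv2.imwrite("pics/sz2.png",cv2.resize(a[178:208,362:422],None,fx=13,fy=13,interpolation=cv2.INTER_CUBIC))
cv2.imwrite("pics/sz3.png",cv2.resize(a[240:310,325:425],None,fx=7,fy=7,interpolation=cv2.INTER_CUBIC))
E
```

```text
[ 0.6219  0.2719  0.6942  0.4125  0.8539  0.5387 -1.2444]
[ 0.6   1.03  0.54  0.25 -1.56 -1.46  0.31 -0.04  0.08  0.56 -0.21 -0.25
  0.21  0.43  0.27 -0.62]
L 0.139 0.046 [-0.190203] [0.   1.55] mm [-26.24801332]
L 0.141 0.046 [-0.18886824] [0.   0.64] mm [-26.06381781]
L 0.141 0.05 [-0.19481443] [-0.   -0.32] mm [-26.88439163]
R 0.139 0.046 [0.21671352] [-0.6   1.61] mm [29.90646592]
R 0.141 0.046 [0.21618788] [-0.28  0.75] mm [29.83392749]
R 0.141 0.05 [0.21681228] [ 0.08 -0.22] mm [29.92009477]
-0.3 [366.98 194.96] [301.58 169.96]
-0.2 [373.8  194.58] [306.94 164.83]
-0.1 [380.77 194.83] [312.46 159.81]
0.0 [387.79 195.7 ] [318.04 154.98]
0.1 [394.79 197.21] [323.61 150.41]
0.2 [401.66 199.33] [329.09 146.17]
0.3 [408.33 202.04] [334.38 142.31]
[array([0.5499, 0.2927, 0.068 ]), array([0.6293, 0.1974, 0.068 ])]
```

View pics/sz2.png

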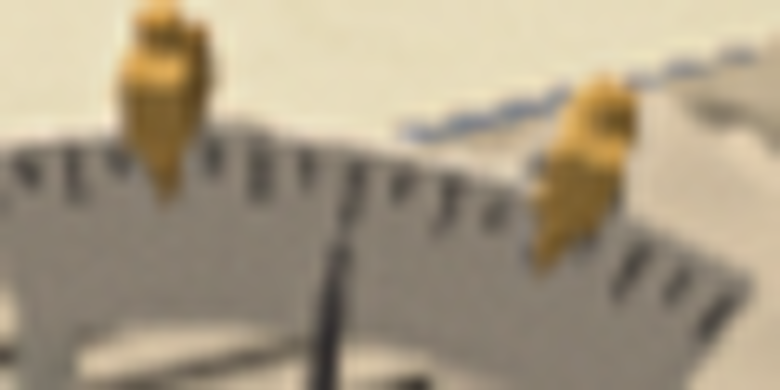

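View pics/sz3.png

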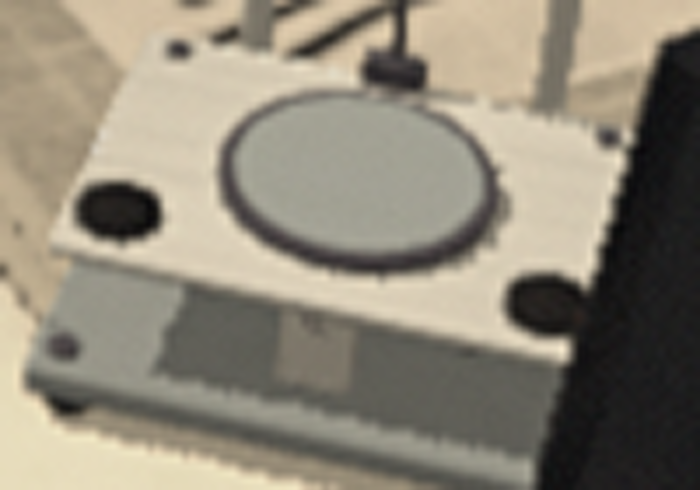

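```bash
python3 - <<'E'
s=open('fit.py').read()
s=s.replace('("top",T(261,348),(0,0,.067)),','').replace('S(407,165)','z(338,245,13,362,178)').replace('np.array([342.,268.5])','z(118,210,7,325,240)').replace('.066))]','.066)),("side",z(548,304,7,325,240),(-.042,-.062,.066))]')
s=s.replace('S(314,147)','z(168,203,13,362,178)').replace('S(518,183)','z(543,270,13,362,178)')
open('fit.py','w').write(s)
E
python3 fit.py
python3 - <<'E'
from h import *
# lid corner height check: top-left corner of lid: side (430,246) top (437,205)
from scipy.optimize import least_squares
for a,b in (((430,246),(437,205)),):
    print(least_squares(lambda p:np.r_[proj("side",p)-a,proj("top",p)-b],[.5,.05,.1]).x)
E
```

```text
[ 0.621   0.2716  0.6886 -0.2061 -0.0137  0.2927 -0.2474]
[-0.04  0.54  0.11 -0.01 -0.02 -0.52 -0.12  0.53 -0.24 -0.21  0.29 -0.26
 -0.1  -0.01  0.15 -0.12]
L 0.139 0.046 [-0.18468218] [-0.01  2.14] mm [-25.48614093]
L 0.141 0.046 [-0.18333734] [-0.01  1.23] mm [-25.30055302]
L 0.141 0.05 [-0.18927413] [-0.    0.27] mm [-26.1198299]
R 0.139 0.046 [0.21492901] [-0.83  2.23] mm [29.6602028]
R 0.141 0.046 [0.21445197] [-0.51  1.37] mm [29.59437154]
R 0.141 0.05 [0.21492835] [-0.15  0.4 ] mm [29.66011174]
-0.3 [366.62 196.11] [301.16 169.39]
-0.2 [373.43 195.75] [306.56 164.29]
-0.1 [380.39 196.02] [312.1 159.3]
0.0 [387.42 196.92] [317.71 154.5 ]
0.1 [394.41 198.44] [323.31 149.96]
0.2 [401.29 200.58] [328.81 145.74]
0.3 [407.96 203.31] [334.13 141.91]
[array([0.5491, 0.2927, 0.068 ]), array([0.6279, 0.197 , 0.068 ])]
[0.55128378 0.0951574  0.24563363]
```

```bash
cat >> h.py <<'E'
from scipy.spatial.transform import Rotation as R
PL=np.array([0.5491,0.2927,0.068]);PR=np.array([0.6279,0.197,0.068]);YAW=.6886
def quat(flip=1,tilt=0,az=0):
    y=flip*np.array([np.cos(YAW),np.sin(YAW),0]); z=np.array([0,0,-1.]); M=np.c_[np.cross(y,z),y,z]
    r=R.from_rotvec(tilt*np.array([np.cos(az),np.sin(az),0]))*R.from_matrix(M)
    q=r.as_quat(); return q[[3,0,1,2]]
E
python3 - <<'E'
from h import *
from rig import env,inverse_kinematics as ik
for f in(1,-1):
  for P in(PL,PR):
    for z in (.3,.1,.075): print(f,z,np.round(ik([P[0],P[1],z],quat(f)),2))
E
```

```text
1 0.3 [0.36 0.43 0.34 1.48 0.   1.24]
1 0.1 [ 0.36  0.51 -0.09  0.98  0.    1.24]
1 0.075 [ 0.36  0.53 -0.13  0.92  0.    1.24]
1 0.3 [0.18 0.51 0.46 1.53 0.   1.06]
1 0.1 [0.18 0.56 0.02 1.03 0.   1.06]
1 0.075 [ 0.18  0.58 -0.02  0.97  0.    1.06]
-1 0.3 [ 0.36  0.43  0.34  1.48  0.   -1.9 ]
-1 0.1 [ 0.36  0.51 -0.09  0.98  0.   -1.9 ]
-1 0.075 [ 0.36  0.53 -0.13  0.92  0.   -1.9 ]
-1 0.3 [ 0.18  0.51  0.46  1.53  0.   -2.08]
-1 0.1 [ 0.18  0.56  0.02  1.03  0.   -2.08]
-1 0.075 [ 0.18  0.58 -0.02  0.97  0.   -2.08]
```

Run:
```python
from h import *
from rig import env,snapshot
import cv2
env.command_gripper(0.0,20)
env.reach([PL[0],PL[1],.30],quat())
st=env.read_state();print(st["time"],st["ee_pos"],st["force"],st["gripper_width"])
for n in("side","top"): cv2.imwrite(f"pics/{n}1.png",snapshot(n)["image"])
```

```text
3.1417 [0.54839541 0.29351381 0.30006418] [ 0.07930784  0.32509576 -0.64016482] 0.00020627322595046736
```

View pics/side1.png

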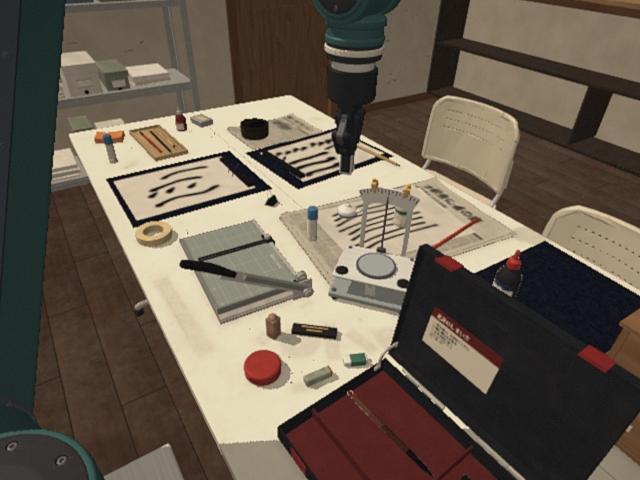

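View pics/top1.png

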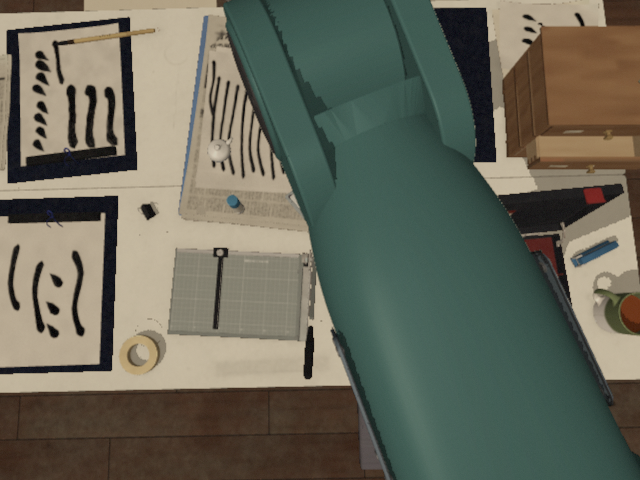

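The arm runs high, so it clears the lid. The shut tip is at (347,172), above the left pad. I'll descend and press to about 75% of the needed travel.

```bash
cat >> h.py <<'E'
import cv2
def travel(th,Rd=.0156):
    a=abs(th); zc=.010-Rd; return .010-(zc*np.cos(a)-.062*np.sin(a)+Rd)
def shot(name,cam="side",box=(330,172,430,257),k=7):
    from rig import snapshot
    im=snapshot(cam)["image"]; cv2.imwrite(f"pics/{name}_full.png",im)
    x0,y0,x1,y1=box; cv2.imwrite(f"pics/{name}.png",cv2.resize(im[y0:y1,x0:x1],None,fx=k,fy=k,interpolation=cv2.INTER_CUBIC))
E
python3 - <<'E'
from h import *
from rig import env
def s(): 
    st=env.read_state();print(round(st["time"],2),st["ee_pos"].round(4),st["force"].round(2))
print(travel(.187),travel(.215))
s();env.move_straight([*PL[:2],.098],quat(),vel=.15);s();env.dwell(.2);s();shot("l0")
env.move_straight([*PL[:2],.090-.004],vel=.02);s()
env.move_straight([*PL[:2],.090-.009],vel=.02);s();env.dwell(.15);s();shot("l1")
E
```

```text
0.011428918078043014 0.01309860836220693
3.24 [0.5484 0.2936 0.3001] [-0.16 -0.3   1.14]
4.74 [0.5495 0.2929 0.0988] [0.22 0.58 0.05]
4.94 [0.5493 0.2928 0.0984] [0.29 0.45 0.24]
5.74 [0.549  0.2927 0.0861] [-0.86  0.84  0.64]
6.14 [0.5491 0.2928 0.081 ] [-1.07  1.76  4.  ]
6.29 [0.5491 0.2928 0.0811] [-1.9   2.42  4.07]
```

View pics/l1_full.png

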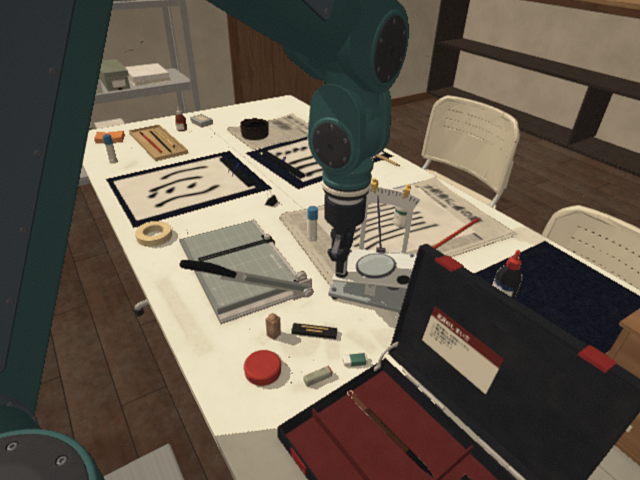

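View pics/l1.png

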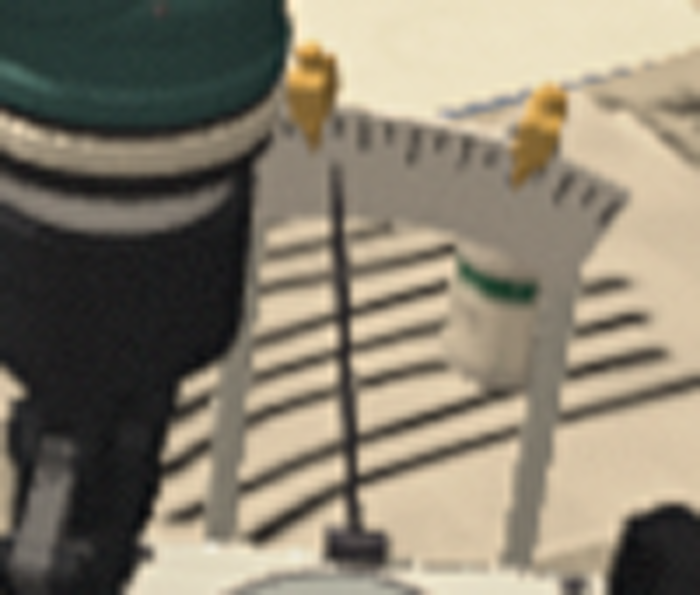

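The pointer tip is at zoomed (334,168), which is about −0.144 rad and matches the kinematic prediction. Visibility is clear, so I'll finish the left press.

Run:
```python
from h import *
from rig import env
def s(): 
    st=env.read_state();print(round(st["time"],2),st["ee_pos"].round(4),st["force"].round(2))
env.move_straight([*PL[:2],.090-travel(.187)],vel=.01);s();env.dwell(.1);shot("l2")
```

```text
6.73 [0.5491 0.2928 0.0786] [-1.99  2.69  5.29]
```

View pics/l2.png

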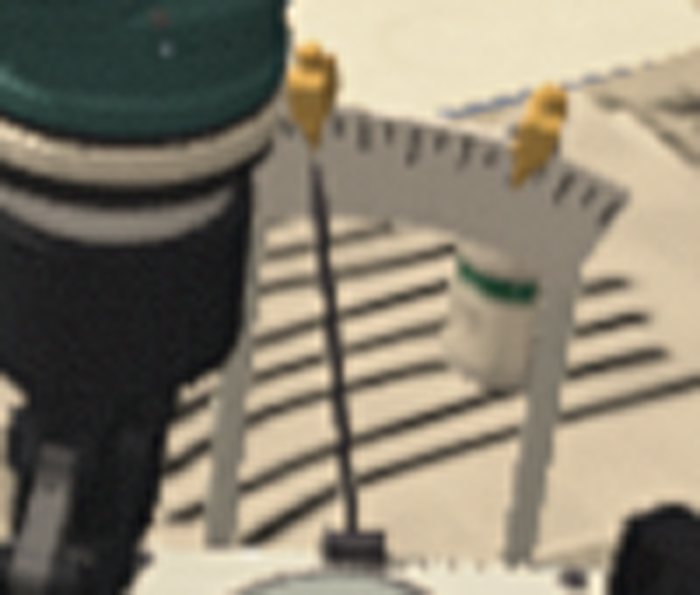

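The pointer now stands at the left cone: tip about (315,165), cone tip (314,147). I'll hold, release slowly and move above the right pad.

Run:
```python
from h import *
from rig import env
def s(): 
    st=env.read_state();print(round(st["time"],2),st["ee_pos"].round(4),st["force"].round(2))
env.dwell(1.05);s()
env.move_straight([*PL[:2],.100],vel=.03);s();env.dwell(.3);shot("l3")
env.move_straight([*PL[:2],.17],vel=.1)
env.move_straight([*PR[:2],.17],vel=.12);s();shot("r0",box=(330,172,430,257))
```

```text
7.93 [0.5491 0.2928 0.0787] [-2.73  3.    4.61]
8.8 [0.549  0.2927 0.0998] [-0.26  0.02 -0.02]
11.18 [0.6275 0.1975 0.1701] [ 0.15 -0.2   0.04]
```

View pics/l3.png

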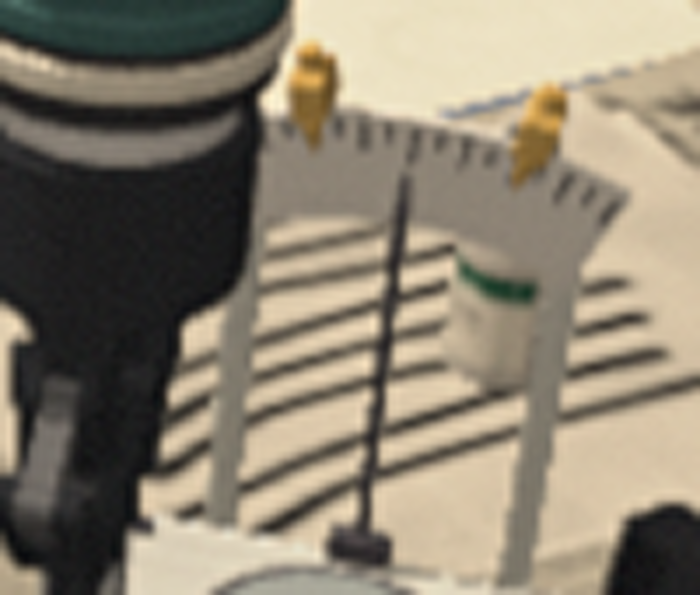

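View pics/r0_full.png

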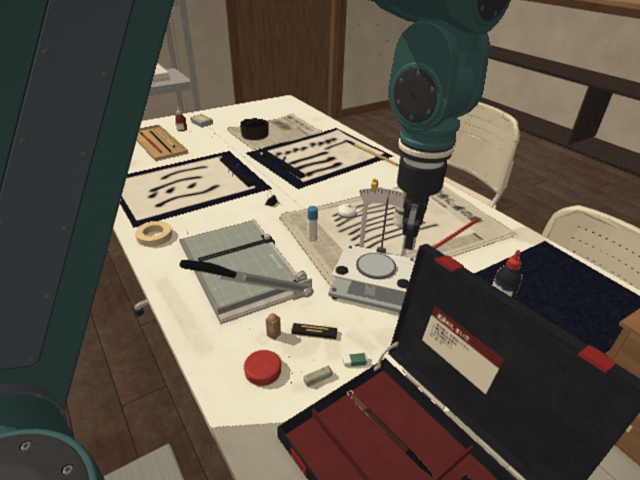

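The plate returned level: the tip is back at (405,172), in line with the middle tick. From this camera the gripper hides the right rider. The left press matched the kinematics to sub-pixel, so I'll press the right pad the same way, in stages.

Run:
```python
from h import *
from rig import env
def s(): 
    st=env.read_state();print(round(st["time"],2),st["ee_pos"].round(4),st["force"].round(2))
env.move_straight([*PR[:2],.096],quat(),vel=.1);s();env.dwell(.2);s()
env.move_straight([*PR[:2],.090-.010],vel=.02);s();env.dwell(.15);s();shot("r1")
shot("r1t","top",(280,100,390,220),4.8)
```

```text
12.12 [0.6282 0.1971 0.0966] [0.77 0.37 0.55]
12.32 [0.6282 0.1971 0.0966] [ 0.02 -1.12  0.21]
13.28 [0.6281 0.1969 0.0802] [ 1.45 -2.97  4.68]
13.43 [0.628  0.197  0.0801] [ 2.53 -3.52  4.45]
```

View pics/r1.png

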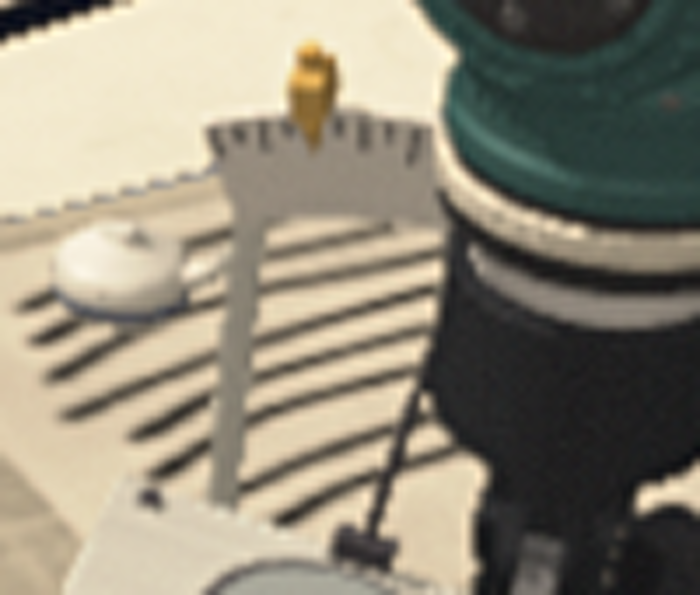

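View pics/r1t_full.png

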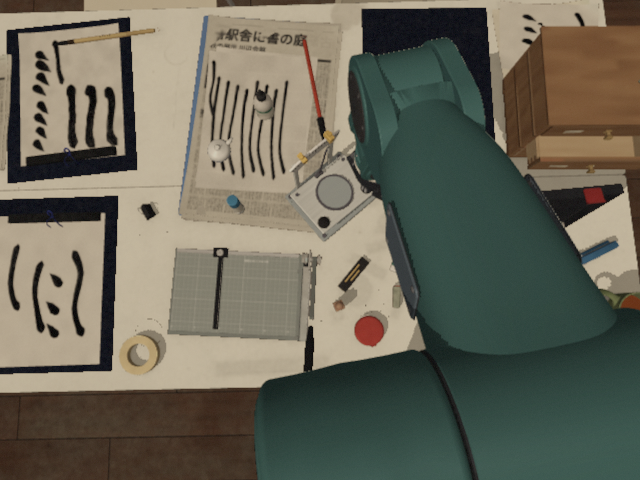

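The side view hides the right rider, but the top view shows the pointer and both riders. I'll use that one.

View pics/r1t.png

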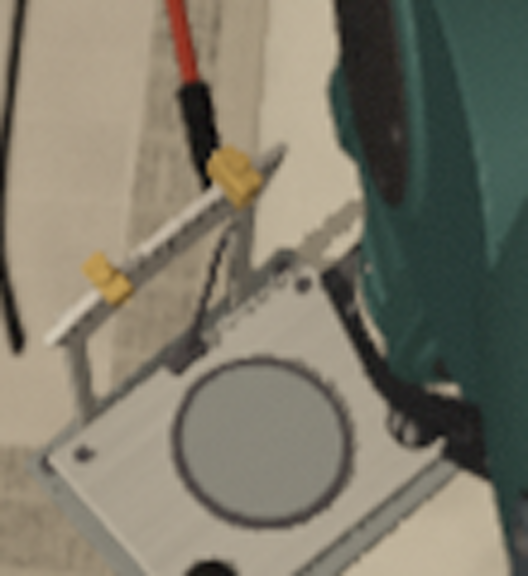

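Run:
```python
import cv2,sys
from h import *
im=cv2.imread("pics/r1t_full.png"); x0,y0=310,125
z=cv2.resize(im[y0:y0+50,x0:x0+40],None,fx=12,fy=12,interpolation=cv2.INTER_CUBIC)
p=(0.621,0.2716,0.6886); off=np.array([-.206,-.014])
for t,c in((.163,(0,255,0)),(.215,(255,0,0))):
    for r in(.135,.138,.141):
        u=proj("top",m2w(p,tip(t,r)))+off; q=(u+.5-[x0,y0])*12; cv2.circle(z,tuple(q.astype(int)),3,c,-1)
    print(t,u)
cv2.imwrite("pics/r1tz.png",z)
```

```text
0.163 [326.99358547 146.53102115]
0.215 [329.89486866 144.36029123]
```

View pics/r1tz.png

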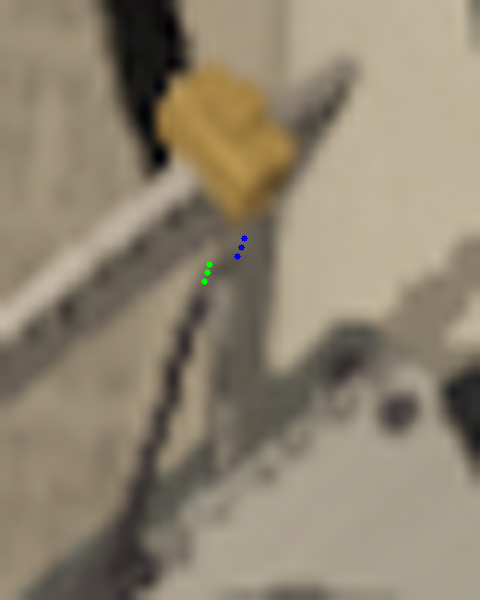

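The pointer lines up with the predicted 0.163 rad (green dots), and the 0.215 rad target (blue dots) sits under the rider's cone. I'll finish the press.

Run:
```python
from h import *
from rig import env
def s(): 
    st=env.read_state();print(round(st["time"],2),st["ee_pos"].round(4),st["force"].round(2))
env.move_straight([*PR[:2],.090-travel(.215)],vel=.01);s();env.dwell(.1);shot("r2","top",(310,125,350,175),12)
```

```text
13.98 [0.628  0.1971 0.077 ] [ 1.42 -1.57  5.75]
```

View pics/r2.png

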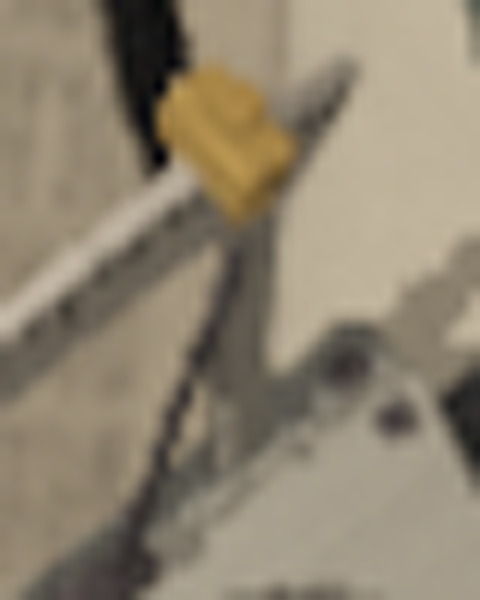

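The pointer stands right at the right cone: tip about (238,248), cone tip about (240,218). I'll hold, release and retreat.

Run:
```python
from h import *
from rig import env
def s(): 
    st=env.read_state();print(round(st["time"],2),st["ee_pos"].round(4),st["force"].round(2))
env.dwell(1.05);s()
env.move_straight([*PR[:2],.100],vel=.03);s();env.dwell(.3)
env.move_straight([*PR[:2],.30],vel=.15);s()
env.reach([PL[0]-.05,PL[1]+.03,.32],quat());env.dwell(.3);s();shot("end")
```

```text
15.18 [0.628  0.1971 0.077 ] [ 1.69 -2.31  6.01]
16.1 [0.6277 0.197  0.0998] [ 0.45 -0.04  0.06]
17.88 [0.6277 0.1969 0.2994] [ 0.09 -1.24  0.05]
18.93 [0.4997 0.3221 0.3197] [ 0.91 -1.03  0.65]
```

View pics/end.png

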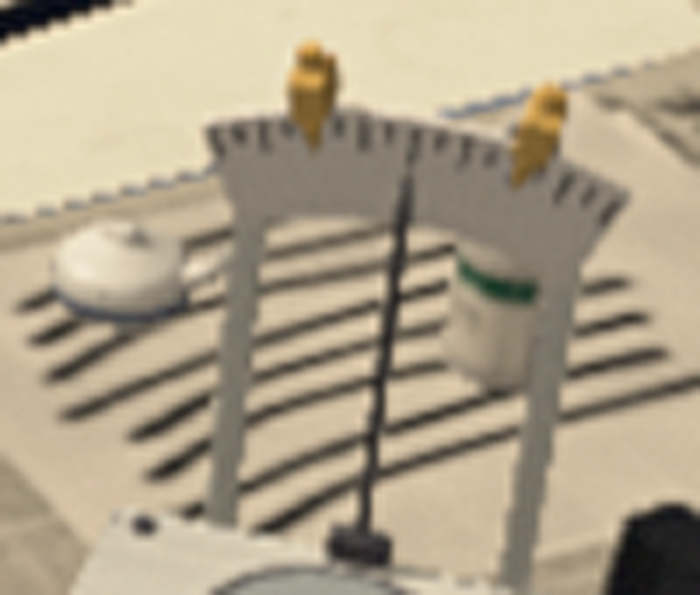

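View pics/end_full.png

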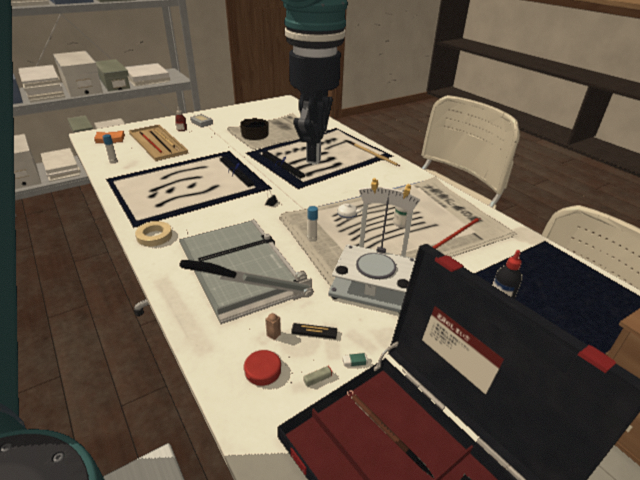

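The pointer is back at the middle tick (zoomed (407,168)), the riders haven't moved, the bystanders are where they were, and the gripper is clear.

```bash
python3 -c "
from rig import job
print(job.hand_in())"
```

```text
the job is handed in; nothing more can be done
None
```

I pressed both pads with shut fingertips, left first and then right, and handed the job in at about 19 s of robot time, within the 51 s limit.

- **Left pad:** I pressed it 11.4 mm, to about −0.187 rad. The side camera showed the pointer tip right under the left brass cone. I held it about 1.2 s, and a picture after release showed the plate level again.
- **Right pad:** I pressed it 13.1 mm, to about +0.215 rad, and held it about 1.2 s before releasing. The gripper hid the right index from the side camera, so I checked this press in the top view. It showed the pointer tip right at the right cone.
- **Last picture:** It shows the pointer back at the middle tick and both indexes where they were. The things around stand unmoved and the arm is well clear.
- **Forces:** The press readings were about 5 to 6 N downward, as expected for the springs. I saw up to about 4 N sideways, and no readings pointed to contact with anything else.
- **Disagreement:** In the first mount fit, the mirror centre was about 1.5 pixels off in the top view, so I left it out. The fit without it agreed to about 0.5 pixel, and both presses matched it.

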